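# Clamp an orange on the one-handed preparation board

## Task

Lift the larger of the two oranges off its saucer, set it on the two rails between the jaws of the preparation board, and let go. Then turn the clamp's knob clockwise (seen from above) until the jaws grip the orange and the knob slips and clicks; stop within a few clicks and let go of the knob. Leave the other orange, the saucers and everything else on the table where they are.

Things in the scene. Friction and masses are not known exactly. Their poses are not given: they have to be found in the camera images.
- big_orange: The larger orange: a rigid ball 62 mm across, about 0.13 kg. Origin at its centre. It starts on one of the two saucers, its centre 38 mm above the table; it may roll, so its axes mean nothing.
- small_orange: The smaller orange, 48 mm across, origin at its centre, on the other saucer; to be left alone. Same colour as the larger one. Which saucer holds which changes.
- board: Wooden preparation board fixed to the table at a varying place and yaw: 180 (its x) by 330 (its y) by 18 mm; origin at the centre of its underside, z up. Along its y, all at x = 0: knob axis at y = -115 mm on a grey housing 70 x 70 mm, top 52 mm above the table; the moving jaw; the fixed jaw. Jaws are 64 mm wide (x), tops about 65 mm above the table. Beside the rails the board is bare.
- clamped (a point): Point on the board at its x = 0, y = +74 mm, 51.8 mm above the table, axes as the board's: the large orange's centre when it rests on the rails and touches the fixed jaw. When set down it may lie anywhere on the rails between the jaws: the moving jaw pushes it to the fixed jaw.
- jaw: The moving jaw. Origin at the board's x = 0, in the plane of its gripping face (which looks to the board's +y), at table height. The gap between the jaws is 105 mm minus the board-y of this point: 76 to 88 mm at the start. It moves 7 mm towards the fixed jaw per radian of the spindle.
- spindle (a joint): Angle of the aluminium collar under the knob (rad), which drives the jaw; grows clockwise from above. 0.4 to 2.0 at the start; the jaws meet the large orange at about 4.0. Turning it takes about 0.06 N m; it stays where it is left.
- knob (a joint): Slip of the knob against the collar (rad): 0 at the start, growing clockwise. While the clamp closes, knob and collar turn together and this stays near 0; once the jaws grip, the collar stops and the knob slips at about 0.18 N m. One click = 0.35 rad of slip. One click is enough; over four spoil the clutch. The knob's white line starts over the collar's black mark and runs ahead after slipping.
- knob_grip (a point): Middle of the knob's grip, on its vertical axis, 90 mm above the table. A black upright bar 40 mm long (this point's x, turning with the knob), 14 mm thick (y), from 68 to 100 mm above the table, on a disc 38 mm across. Yaw in the board: minus (spindle + knob). Grip it from above across the 14 mm; closing takes two to four grasps of about 1.3 rad.
- saucer_a: A white saucer, 110 mm across, fixed to the table; origin at the centre of its underside. Its flat is 4 mm above the table, with a ring 38 mm across and 10 mm high in the middle that keeps an orange from rolling.
- saucer_b: The other saucer, the same.
- tumbler: Grey plastic tumbler, 72 mm across, 100 mm high, beyond the board and saucers; origin at the centre of its underside. A bystander.
- glass: Drinking glass, 66 mm across, 95 mm high, beyond the board; origin at the centre of its underside. A bystander.
- jar: Closed amber jar with a steel cap, 70 mm across, 90 mm high, beyond the board; origin at the centre of its underside. A bystander.
- mug: Blue mug with a handle, 80 mm across, 90 mm high, to the left of the saucers; origin at the centre of its underside. A bystander.
- peel_bowl: White bowl, 130 mm across, 55 mm high, near the robot on its right; origin at the centre of its underside. A bystander.
- shaker: Small steel-capped salt shaker, 40 mm across, 70 mm high, near the robot; origin at the centre of its underside. A bystander.
- fixed_jaw (a point): Middle of the fixed jaw's gripping face, at the board's x = 0, y = +105 mm, 42 mm above the table; the face looks to the board's -y. Between the jaws two steel rails run along the board's y, 33 mm apart (x = -16.5 and +16.5 mm), 5 mm wide, tops 24 mm above the table, y = +5 to +105 mm: the orange rests on both and can roll along them.
Not all that is in view belongs to the job. Leave any blue or purple look-alike of the big_orange alone.

How it is judged:
By the outcome, as a careful person would: the job done as asked, in the order asked, and still so for the second after the job is handed in, with the robot touching nothing.
It also fails if it takes over 72 s, if anything falls off the work surface, if the arm or the gripper's body presses on something with over 40 N, if the wrist force passes 120 N, or if a joint passes its speed limit or range.

## Robot

A 6-joint arm with a two-finger parallel gripper is mounted at the origin on the work surface. World frame = base frame: x ahead of the robot, y to its left, z up, the work surface at z = 0. Lengths are in mm, angles in rad, forces in N, time in s.
With the tool pointing down it reaches from about 350 to 975 mm from the base axis. Payload 4.9 kg.
Tool frame: the origin (TCP) lies on the centre line of the jaws, within the pads' length; the fingertips stand tcp_to_tips ahead of it and the grasp point (between the pads) lies 6 mm ahead of it (tcp_to_tips is the distance from the TCP to the fingertips, in mm); y points along the fingers, z is the direction in which the jaws open and shut, and the axes are right-handed (so a half turn about y gives the same grasp; the last joint's range is limited). The gripper opens to 85 mm and grips with 20 to 120 N. Pads are 22 mm wide; open, the fingers measure 114 mm over their backs; the gripper's body (76 mm by 85 mm) begins 54 mm behind the grasp point. The pads swing forward as they close: fully open they stand 13 mm farther back than shut.
Start: joints at [1.177, 0.053, 1.613, -0, 1.476, -0.119], TCP at [169.587, 601.533, 256.304] pointing down, gripper open.
Joint ranges: [-3.01, 3.01], [-1.01, 2.22], [0.06, 2.58], [-1.02, 4.17], [0.09, 2.62], [-3.14, 3.14]. Speed limits (rad/s): [2.57, 2.57, 3.14, 3.14, 3.14, 3.14].

## Interface

Orientations are given as a unit quaternion [w, x, y, z].
In Python, from cell import sense, read_camera, job_done, tcp_to_tips gives the robot as it stands.
- The arm moves only by the tool carry_out, never from a script. Its argument "steps" is text: rows parted by semicolons, each of 7 numbers parted by spaces: the shift along the tool's x, y, z in cm, then the turn, a rotation vector about the tool's x, y, z in degrees, then the gripper command: -1 is shut, 1 is fully open, values between are in proportion. A call has 1 to 20 rows; each row shifts and turns the commanded pose from where the row before left it, along the tool's axes as they then stand; what a row does not reach is not made up. A row lasts 1/12 s, in which the tool goes at most 41.7 mm and 7.16 degrees, less where a joint would pass 70% of its speed; a pose out of reach is approached as far as the arm can. A call with a gripper value outside its range is refused whole. The fingers move at their own pace and stop on an object; "newtons" is the grip in N (left out, the last holds). Time passes only in rows, so rows that do not move let the fingers close. It gives the time, the measured TCP pose, the force and the opening at its end, in the units of the state.
- sense(): the state, without advancing time (a new reading comes with each control period).
- read_camera(name): name is "scene" or "side" or "wrist"; returns a dict with "frame" (400x640x3 uint8, red, green, blue), "K" (3x3 intrinsics, pixels), "position" and "rotation" of the camera in the world; the wrist camera has in their place "T_tool_cam" (4x4, takes a point from camera to tool coordinates, whose origin is the TCP and whose axes are the tool frame's). Camera axes: x right, y up, looking along -z (the intrinsics and any distortion apply to the point x, -y, -z); pixel columns grow to the right and rows downward; lengths in mm; the calibration is good to about 2 mm. A picture is of the moment at which its call begins: read the wrist's pose just before it. There is no depth.
- job_done(): hands the job in, once; it reports no verdict.
The state is a dict: "time": time; "joints": joint angles; "joint_vel": joint speeds; "tau": joint torques, N m; "tcp_pos": TCP position; "ee_rot": TCP orientation; "contact_force": force on the tool from outside, world axes, zero at the start; "moment": the same for the moment, N m; "finger_gap": finger opening in mm.
Only numpy, scipy, OpenCV 4.12 (cv2) and the standard library are available. Lean on these libraries where they do the work, as an engineer would, in place of code of your own. Each camera call takes 0.05 s, during which the arm holds its last target.

## Working session

There is one attempt and no reset: what is moved stays moved. The work goes in short steps, Python scripts to look and compute and a tool call to move; the robot and the scene stay as the last step left them, time stands still between calls to the robot, and variables do not carry over. Pictures are saved under pics/ and viewed, and the job is handed in when it is done.

Besides the shell and the picture viewer there is one more tool, called after ">>>" by a JSON object that holds its "fn" and its "kwargs", one argument or row to a line. carry_out: Moves the arm, as the interface text tells. Its arguments: {"type":"object","properties":{"steps":{"type":"string"},"newtons":{"type":"number"}},"required":["steps"]}

```bash
ls; mkdir -p pics
python3 - <<'E'
from cell import *
import cv2
s=sense();print(s);print(tcp_to_tips)
for n in("scene","side","wrist"):
    c=read_camera(n);cv2.imwrite(f"pics/{n}0.png",c["frame"][:,:,::-1])
    print(n,{k:v for k,v in c.items() if k!="frame"})
E
```

```text
pics
{'time': 0.0, 'joints': array([ 1.17703238e+00,  5.33699109e-02,  1.61431844e+00, -7.71767320e-06,
        1.47602210e+00, -1.19007305e-01]), 'joint_vel': array([ 9.39195110e-04,  9.99429907e-04, -7.40319379e-05,  9.07319399e-05,
        7.27906930e-04,  1.32216532e-03]), 'tau': array([-5.88244693e-04, -3.93664885e+01, -3.70183897e+01, -3.76326102e-05,
        6.84011189e-03,  6.00540076e-06]), 'tcp_pos': array([169.34933578, 601.00899126, 255.04028785]), 'ee_rot': array([-0.6997194 ,  0.70116934, -0.09702281,  0.09664832]), 'contact_force': array([ 0.13261717,  0.5472619 , -0.06050583]), 'moment': array([-0.0021909 , -0.00336135, -0.01654313]), 'finger_gap': 85.40942274990631}
25.0
scene {'K': array([[361.71601534,   0.        , 316.82043065],
       [  0.        , 361.71601534, 197.71557251],
       [  0.        ,   0.        ,   1.        ]]), 'position': array([ 969.11060263, -663.8998498 ,  702.86811676]), 'rotation': array([0.86353592, 0.43392406, 0.12162909, 0.22632276])}
side {'K': array([[473.08062467,   0.        , 312.08754132],
       [  0.        , 473.08062467, 202.53915978],
       [  0.        ,   0.        ,   1.        ]]), 'position': array([ 215.18867957, 1081.68717725, 1001.98599797]), 'rotation': array([-0.14025414, -0.06628806,  0.41626425,  0.89591224])}
wrist {'K': array([[345.9016666 ,   0.        , 319.65246579],
       [  0.        , 345.9016666 , 191.6139767 ],
       [  0.        ,   0.        ,   1.        ]]), 'T_tool_cam': array([[ 3.77139019e-04, -9.62024657e-01, -2.72962300e-01,
        -6.94465869e+01],
       [-3.85700718e-05,  2.72962305e-01, -9.62024729e-01,
        -1.17074667e+02],
       [ 9.99999928e-01,  3.73345238e-04,  6.58393758e-05,
        -2.76763918e-01],
       [ 0.00000000e+00,  0.00000000e+00,  0.00000000e+00,
         1.00000000e+00]])}
```

View pics/scene0.png

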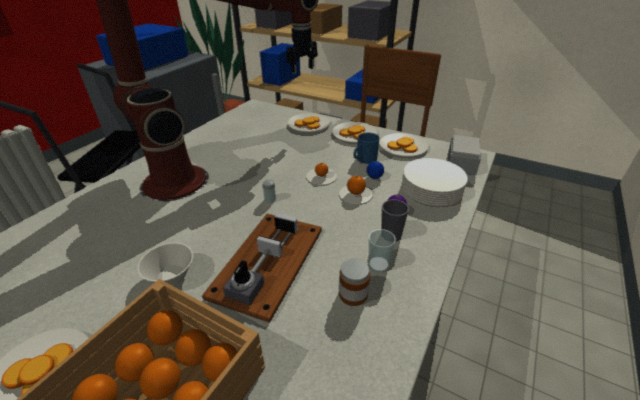

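View pics/side0.png

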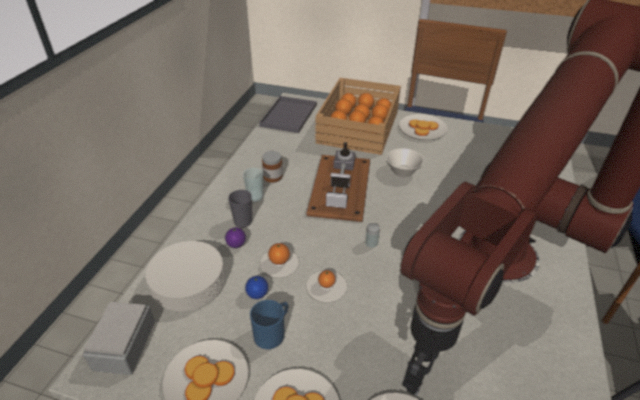

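View pics/wrist0.png

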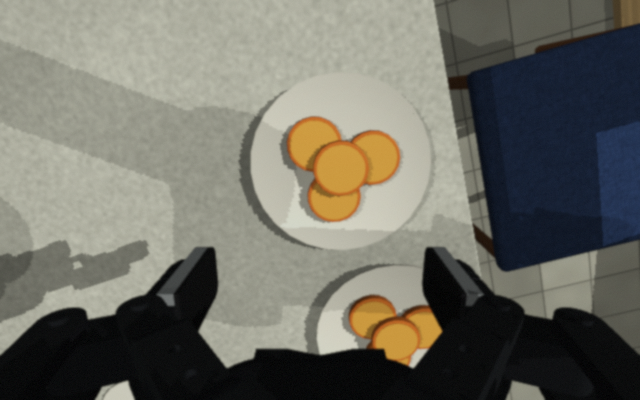

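Scene view: two loose oranges on saucers at about (321,170) and (356,185). Things that could be mistaken for the target are the blue ball (375,170), purple ball (397,203), crate oranges (~160,350) and slices on plates (~310,122). I'll size the two oranges and locate the board from both views.

```bash
cat > h.py <<'E'
from cell import *
import cv2, numpy as np
from scipy.spatial.transform import Rotation as R
def rot(q): return R.from_quat([q[1],q[2],q[3],q[0]])
def cam(n):
    s=sense(); c=read_camera(n); 
    if n=="wrist":
        T=np.eye(4);T[:3,:3]=rot(s["ee_rot"]).as_matrix();T[:3,3]=s["tcp_pos"]
        T=T@c["T_tool_cam"];c["R"]=T[:3,:3];c["p"]=T[:3,3]
    else: c["R"]=rot(c["rotation"]).as_matrix();c["p"]=c["position"]
    return c
def ray(c,u,v):
    K=c["K"];d=np.array([(u-K[0,2])/K[0,0],-(v-K[1,2])/K[1,1],-1.]);return c["R"]@d
def onz(c,u,v,z):
    d=ray(c,u,v);return c["p"]+d*(z-c["p"][2])/d[2]
def proj(c,P):
    q=c["R"].T@(np.asarray(P,float)-c["p"]);K=c["K"];return np.array([K[0,0]*q[0]/-q[2]+K[0,2],-K[1,1]*q[1]/-q[2]+K[1,2]])
def tri(c1,u1,c2,u2):
    A=[];b=[]
    for c,u in((c1,u1),(c2,u2)):
        d=ray(c,*u);d/=np.linalg.norm(d);M=np.eye(3)-np.outer(d,d);A.append(M);b.append(M@c["p"])
    return np.linalg.lstsq(np.vstack(A),np.hstack(b),rcond=None)[0]
def save(n,f,box=None,k=1):
    if box: x0,y0,x1,y1=box;f=f[y0:y1,x0:x1]
    cv2.imwrite("pics/"+n,cv2.resize(np.ascontiguousarray(f[:,:,::-1]),None,fx=k,fy=k,interpolation=cv2.INTER_CUBIC))
def blobs(f,lo,hi,amin=30):
    h=cv2.cvtColor(f,cv2.COLOR_RGB2HSV);m=cv2.inRange(h,np.array(lo),np.array(hi))
    n,l,st,ce=cv2.connectedComponentsWithStats(m);return [(ce[i].round(1),st[i].tolist()) for i in range(1,n) if st[i,4]>=amin],m
E
python3 - <<'E'
from h import *
cs={}
for n in("scene","side"):
    c=cs[n]=cam(n);b,m=blobs(c["frame"],(3,150,60),(20,255,255))
    for ce,st in b:
        print(n,ce,st,onz(c,*ce,35).round(0), "r_mm",(np.sqrt(st[4]/np.pi)*np.linalg.norm(onz(c,*ce,35)-c["p"])/c["K"][0,0]).round(1))
    save(n+"_or.png",c["frame"],(270,130,430,230) if n=="scene" else (200,210,380,330),4)
save("board_s.png",cs["scene"]["frame"],(190,200,340,330),4)
save("board_d.png",cs["side"]["frame"],(280,130,400,230),5)
E
```

```text
scene [318.7  14.9] [311, 5, 22, 28, 146] [-978. 2760.   35.] r_mm 75.3
scene [399.7  50. ] [365, 45, 75, 12, 158] [ 163. 1876.   35.] r_mm 53.9
scene [231.  103.7] [224, 99, 19, 13, 143] [-233.  583.   35.] r_mm 34.6
scene [289.1 103.2] [281, 100, 16, 7, 45] [ 13. 719.  35.] r_mm 18.9
scene [308.3 122.2] [295, 117, 24, 12, 202] [206. 578.  35.] r_mm 35.6
scene [372.4 120.2] [365, 116, 14, 9, 49] [442. 727.  35.] r_mm 17.8
scene [352.5 130.9] [340, 125, 24, 13, 191] [410. 592.  35.] r_mm 32.9
scene [403.3 144.6] [388, 138, 29, 14, 268] [633. 576.  35.] r_mm 37.0
scene [321.2 169.2] [316, 164, 12, 12, 118] [442. 269.  35.] r_mm 21.4
scene [356.1 184.5] [348, 176, 18, 18, 253] [588. 242.  35.] r_mm 29.5
scene [191.2 186.6] [182, 179, 21, 14, 60] [121. -27.  35.] r_mm 15.1
scene [240.6 258.1] [203, 215, 72, 88, 1291] [ 470. -201.   35.] r_mm 53.4
scene [282.2 271.6] [239, 222, 82, 99, 2461] [ 589. -187.   35.] r_mm 70.0
scene [354.9 282.2] [340, 276, 30, 10, 46] [ 757. -131.   35.] r_mm 9.3
scene [165.3 295.2] [156, 289, 18, 12, 48] [ 394. -377.   35.] r_mm 10.0
scene [161.2 363.3] [71,
[... 279 characters left out ...]
4 107.2] [331, 93, 43, 30, 829] [ 593. -648.   35.] r_mm 69.3
side [379.7 111.4] [368, 98, 23, 27, 370] [ 482. -646.   35.] r_mm 45.8
side [422.6 126.5] [410, 121, 27, 14, 242] [ 298. -580.   35.] r_mm 35.7
side [627.8 175.5] [622, 172, 13, 9, 32] [-409. -471.   35.] r_mm 13.0
side [630.3 189.5] [622, 184, 15, 12, 39] [-403. -389.   35.] r_mm 13.9
side [278.6 253.4] [269, 244, 20, 20, 297] [590. 231.  35.] r_mm 27.6
side [326.3 278.8] [319, 271, 16, 16, 183] [436. 279.  35.] r_mm 20.6
side [622.2 295.5] [616, 284, 16, 20, 54] [-303.  101.   35.] r_mm 12.9
side [205.8 376.8] [185, 357, 49, 43, 1384] [609. 630.  35.] r_mm 50.5
side [294. 395.] [273, 387, 50, 13, 370] [410. 610.  35.] r_mm 25.1
```

View pics/scene_or.png

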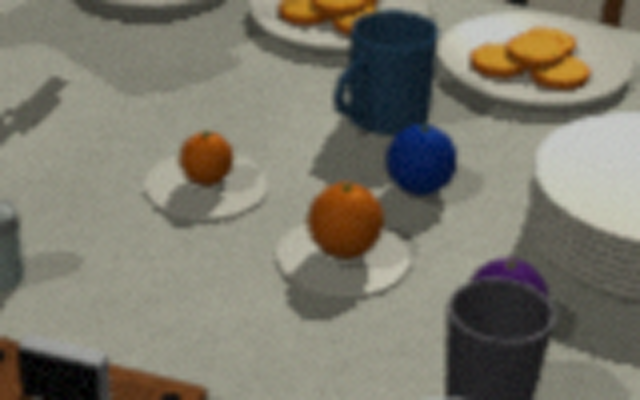

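View pics/board_s.png

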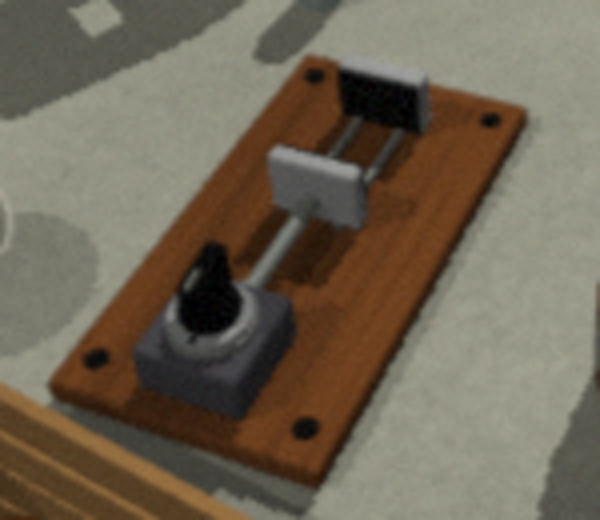

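View pics/board_d.png

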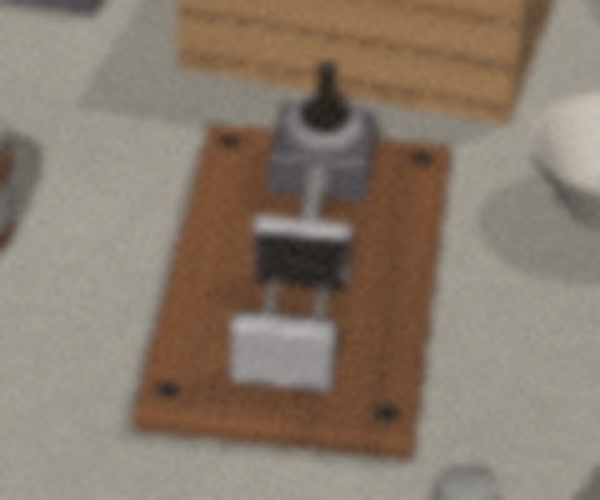

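The crop shows the orange at scene (356,185) / side (279,253) is clearly the larger (r≈29 mm against 21 mm), on its own saucer. The blue and purple balls are separate. Now the board pose from its corners.

Run:
```python
from h import *
a=cam("scene");b=cam("side")
print("big",tri(a,(356.5,184.7),b,(278.6,253.5)).round(1),"small",tri(a,(321.5,169.5),b,(326.5,278.8)).round(1))
S=np.array([(308,56),(527,108),(320,474),(52,384)])/4+[190,200]
D=np.array([(135,420),(412,445),(450,147),(210,125)])/5+[280,130]
D=np.array([D[1],D[0],D[3],D[2]])
for c,P in((a,S),(b,D)):
    W=np.array([onz(c,*p,18)[:2] for p in P]);print(W.round(1).tolist(),"centre",W.mean(0).round(1))
    y=(W[0]+W[1]-W[2]-W[3])/2;x=(W[1]+W[2]-W[0]-W[3])/2
    print(np.linalg.norm(y),np.linalg.norm(x),"yaw",np.arctan2(-y[0],y[1]),np.arctan2(x[1],x[0]))
```

```text
big [590.4 235.2  38.9] small [438.2 275.3  29.6]
[[409.6, -7.0], [583.1, 20.8], [632.1, -300.9], [458.9, -327.8]] centre [ 520.9 -153.7]
324.99560515763886 175.47081520253673 yaw 0.1517788457858374 0.15621142365683852
[[402.0, -0.5], [572.8, 29.5], [622.9, -296.5], [449.4, -322.4]] centre [ 511.8 -147.5]
327.6390050815898 174.42687533633827 yaw 0.14929574244538046 0.1611052716637038
```

```bash
cat >> h.py <<'E'
def tool():
    s=sense();return s,rot(s["ee_rot"]).as_matrix()
def plan(P,zyaw):
    """shift in tool axes (cm) to reach world P, turn about tool y (deg) bringing tool z horizontal heading to zyaw (mod pi)"""
    s,M=tool();d=M.T@(np.array(P)-s["tcp_pos"])/10
    h=np.arctan2(M[1,2],M[0,2]);t=zyaw-h;t=(t+np.pi/2)%np.pi-np.pi/2
    print("shift cm",d.round(2),"norm",np.linalg.norm(d).round(1),"| heading",h.round(3),"turn about tool y deg",np.degrees(-t if M[2,1]<0 else t).round(1),"j6",s["joints"][5].round(2),"gap",round(s["finger_gap"],1))
E
python3 - <<'E'
from h import *
s,M=tool();print(M.round(3))
plan([590.4,235.2,160],.153)
E
```

```text
[[ 0.962 -0.     0.271]
 [-0.271 -0.     0.962]
 [-0.    -1.    -0.   ]]
shift cm [ 50.44   9.61 -23.83] norm 56.6 | heading 1.296 turn about tool y deg 65.5 j6 -0.12 gap 86.0
```

>>> {"fn": "carry_out", "kwargs": {
  "steps": "3.36 0 -1.59 0 0 0 1;3.36 0 -1.59 0 0 0 1;3.36 0 -1.59 0 0 0 1;3.36 0 -1.59 0 0 0 1;3.36 0 -1.59 0 0 0 1;3.36 0 -1.59 0 0 0 1;3.36 0 -1.59 0 0 0 1;3.36 0 -1.59 0 0 0 1;3.36 0 -1.59 0 0 0 1;3.36 0 -1.59 0 0 0 1;3.36 0 -1.59 0 0 0 1;3.36 0 -1.59 0 0 0 1;3.36 0 -1.59 0 0 0 1;3.36 0 -1.59 0 0 0 1;3.36 0 -1.59 0 0 0 1",
  "newtons": 30
}}

```text
time: 1.6
tcp_pos: [591.2, 233.8, 256.4]
ee_rot: [0.7, -0.7, 0.097, -0.097]
contact_force: [0.1, 0.2, 0.1]
finger_gap: 85.3
```

>>> {"fn": "carry_out", "kwargs": {
  "steps": "0 0 0 0 6.55 0 1;0 0 0 0 6.55 0 1;0 0 0 0 6.55 0 1;0 0 0 0 6.55 0 1;0 0 0 0 6.55 0 1;0 0 0 0 6.55 0 1;0 0 0 0 6.55 0 1;0 0 0 0 6.55 0 1;0 0 0 0 6.55 0 1;0 0 0 0 6.55 0 1;0 0 0 0 0 0 1;0 0 0 0 0 0 1"
}}

```text
time: 2.6
tcp_pos: [589.9, 235.2, 256.3]
ee_rot: [-0.537, 0.537, -0.46, 0.46]
contact_force: [-0.0, -0.3, 0.1]
finger_gap: 85.3
```

Run:
```python
from h import *
s,M=tool();print(s["time"],s["tcp_pos"].round(1),M.round(3).tolist())
c=cam("wrist");save("w1.png",c["frame"])
b,m=blobs(c["frame"],(3,150,60),(20,255,255))
for ce,st in b: print(ce,st,onz(c,*ce,38).round(1))
print(proj(c,[590.4,235.2,38]))
plan([590.4,235.2,38],.153)
```

```text
2.6 [589.9 235.2 256.3] [[0.155, -0.0, 0.988], [-0.988, 0.0, 0.155], [-0.0, -1.0, -0.0]]
[168.7  99.4] [144, 76, 51, 49, 1879] [440.1 276.3  38. ]
[319.1 166.7] [290, 137, 60, 61, 2819] [589.1 234.6  38. ]
[241.7 339.6] [199, 325, 86, 37, 2218] [532.6  21.4  38. ]
[320.44947863 166.32697474]
shift cm [1.000e-02 2.183e+01 5.000e-02] norm 21.8 | heading 0.156 turn about tool y deg 0.1 j6 0.11 gap 85.5
```

View pics/w1.png

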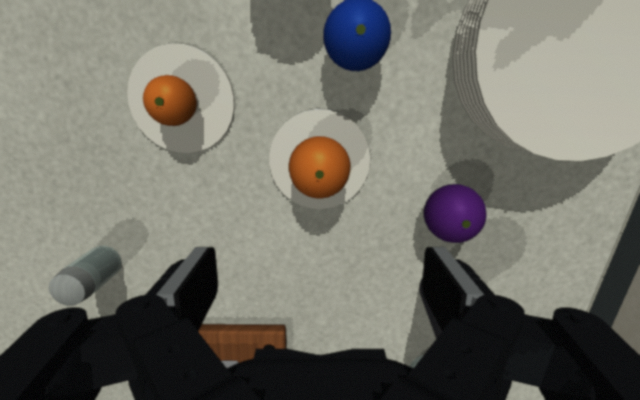

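Wrist view: the larger orange at (319,167) lands at (589,235), agreeing with triangulation. Blue (357,34) and purple (455,213) balls are clear of the fingers. Going down.

>>> {"fn": "carry_out", "kwargs": {
  "steps": "0 3 0 0 0 0 1;0 3 0 0 0 0 1;0 3 0 0 0 0 1;0 3 0 0 0 0 1;0 3 0 0 0 0 1;0 3 0 0 0 0 1;0 2 0 0 0 0 1;0 1.8 0 0 0 0 1;0 0 0 0 0 0 1;0 0 0 0 0 0 1;0 0 0 0 0 0 -1;0 0 0 0 0 0 -1;0 0 0 0 0 0 -1;0 0 0 0 0 0 -1;0 0 0 0 0 0 -1;0 0 0 0 0 0 -1;0 0 0 0 0 0 -1;0 0 0 0 0 0 -1",
  "newtons": 30
}}

```text
time: 4.15
tcp_pos: [590.7, 235.6, 41.0]
ee_rot: [0.537, -0.536, 0.46, -0.461]
contact_force: [-4.2, -0.3, 4.6]
finger_gap: 60.1
```

Run:
```python
from h import *
s,M=tool();print(s["time"],s["tcp_pos"].round(1),s["finger_gap"],s["contact_force"].round(1))
c=cam("wrist");save("w2.png",c["frame"])
```

```text
4.15 [590.7 235.6  41. ] 60.09897163240407 [-4.2 -0.3  4.6]
```

View pics/w2.png

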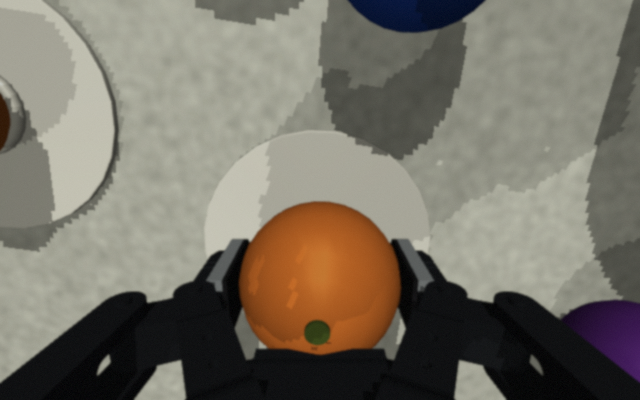

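Wrist view: orange held centrally (318,285) with the pads either side; gap 60 mm. Lift and carry.

>>> {"fn": "carry_out", "kwargs": {
  "steps": "0 -1 0 0 0 0 -1;0 -2 0 0 0 0 -1;0 -3 0 0 0 0 -1;0 -3 0 0 0 0 -1;0 -3 0 0 0 0 -1;0 -3 0 0 0 0 -1;0 -3 0 0 0 0 -1;0 -3 0 0 0 0 -1;0 -2 0 0 0 0 -1;0 0 0 0 0 0 -1"
}}

```text
time: 5.03
tcp_pos: [592.6, 236.0, 276.9]
ee_rot: [0.541, -0.533, 0.458, -0.463]
contact_force: [0.8, 0.3, -0.5]
finger_gap: 60.5
```

>>> {"fn": "carry_out", "kwargs": {
  "steps": "1.5 0 -0.6 0 0 0 -1;2.5 0 -1 0 0 0 -1;3 0 -1.15 0 0 0 -1;3 0 -1.15 0 0 0 -1;3 0 -1.15 0 0 0 -1;3 0 -1.15 0 0 0 -1;3 0 -1.2 0 0 0 -1;3 0 -1.2 0 0 0 -1;3 0 -1.2 0 0 0 -1;3 0 -1.2 0 0 0 -1;2.5 0 -1 0 0 0 -1;1.5 0 -0.5 0 0 0 -1;0 0 0 0 0 0 -1;0 0 0 0 0 0 -1"
}}

```text
time: 6.2
tcp_pos: [513.8, -100.7, 266.3]
ee_rot: [-0.536, 0.537, -0.462, 0.46]
contact_force: [0.7, 1.1, -1.6]
finger_gap: 60.6
```

Run:
```python
from h import *
s,M=tool();print(s["time"],s["tcp_pos"].round(1),s["finger_gap"],s["contact_force"].round(1))
c=cam("wrist");save("w3.png",c["frame"])
c=cam("scene");save("s3.png",c["frame"])
```

```text
6.2 [ 513.8 -100.7  266.3] 60.553173757667224 [ 0.7  1.1 -1.6]
```

View pics/w3.png

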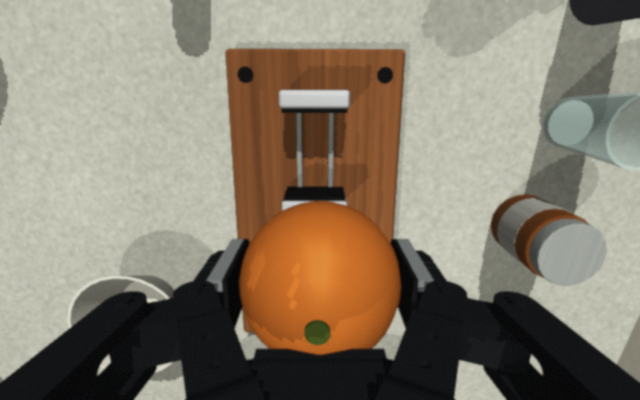

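Run:
```python
from h import *
c=cam("wrist")
save("w3c.png",c["frame"],(215,40,415,210),4)
P={"cl":(226.5,50,18),"cr":(405,49.5,18),"el":(241,230,18),"er":(396,230,18),"fl":(279.5,107,65),"fr":(349,106.5,65),"ml":(284,201,65),"mr":(345.5,201,65),"r1":(299,150,24),"r2":(331,150,24)}
W={k:onz(c,*v) for k,v in P.items()}
for k,w in W.items():print(k,w.round(1))
for a,b in(("cl","cr"),("fl","fr"),("ml","mr"),("el","er"),("r1","r2")):
    d=W[b]-W[a];print(a,b,np.linalg.norm(d).round(1),"yaw",np.arctan2(d[1],d[0]).round(3),"mid",((W[a]+W[b])/2).round(1))
```

```text
cl [406.2  -4.3  18. ]
cr [580.   22.9  18. ]
el [ 437.6 -192.1   18. ]
er [ 611.6 -165.2   18. ]
fl [469.5 -48.1  65. ]
fr [531.  -38.2  65. ]
ml [ 484.5 -135.1   65. ]
mr [ 543.2 -126.1   65. ]
r1 [490.5 -90.6  24. ]
r2 [523.6 -85.5  24. ]
cl cr 176.0 yaw 0.155 mid [493.1   9.3  18. ]
fl fr 62.3 yaw 0.16 mid [500.2 -43.2  65. ]
ml mr 59.4 yaw 0.153 mid [ 513.8 -130.6   65. ]
el er 176.0 yaw 0.153 mid [ 524.6 -178.6   18. ]
r1 r2 33.5 yaw 0.153 mid [507.1 -88.   24. ]
```

View pics/w3c.png

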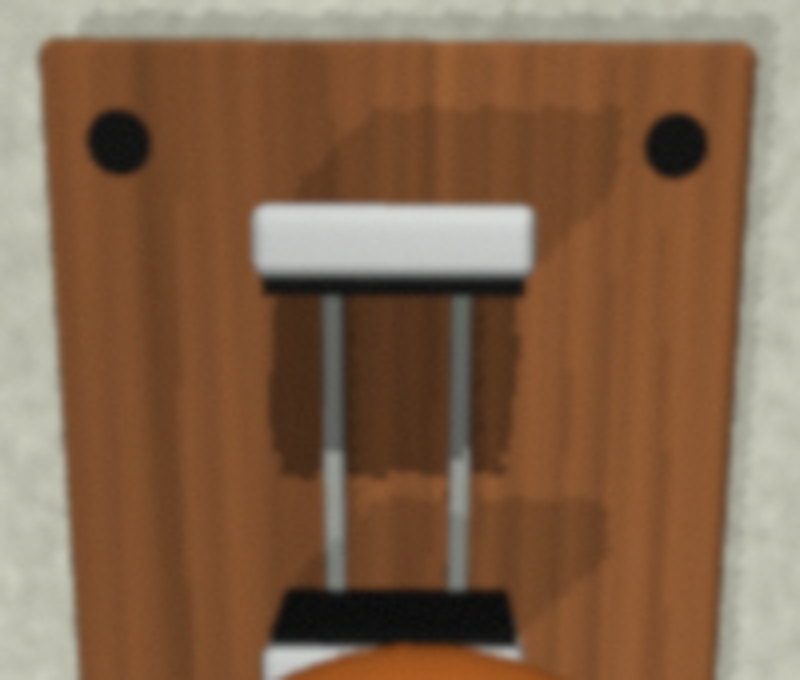

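Wrist view: fixed jaw top (314,98), rails at columns 299 and 331, moving jaw face ~v 201. The rails' separation (33.5) and the gap (~81 mm) match the description; board yaw 0.154.

>>> {"fn": "carry_out", "kwargs": {
  "steps": "-0.57 0 -0.18 0 0 0 -1;-0.57 1 -0.18 0 0 0 -1;0 2.5 0 0 0 0 -1;0 3 0 0 0 0 -1;0 3 0 0 0 0 -1;0 3 0 0 0 0 -1;0 3 0 0 0 0 -1;0 2.5 0 0 0 0 -1;0 1 0 0 0 0 -1;0 0.6 0 0 0 0 -1;0 0 0 0 0 0 -1;0 0 0 0 0 0 -1;0 0 0 0 0 0 -1"
}}

```text
time: 7.43
tcp_pos: [511.4, -89.7, 74.4]
ee_rot: [0.537, -0.536, 0.459, -0.462]
contact_force: [0.5, -0.8, -2.1]
finger_gap: 60.5
```

Run:
```python
from h import *
s,M=tool();print(s["time"],s["tcp_pos"].round(1),s["finger_gap"],s["contact_force"].round(1))
plan([508.3,-90.,55],.154)
c=cam("wrist");save("w4.png",c["frame"])
c=cam("scene");save("s4.png",c["frame"],(190,180,340,310),4)
```

```text
7.4333 [511.4 -89.7  74.4] 60.496314141257535 [ 0.5 -0.8 -2.1]
shift cm [-0.02  1.94 -0.31] norm 2.0 | heading 0.153 turn about tool y deg -0.1 j6 -0.47 gap 60.5
```

View pics/s4.png

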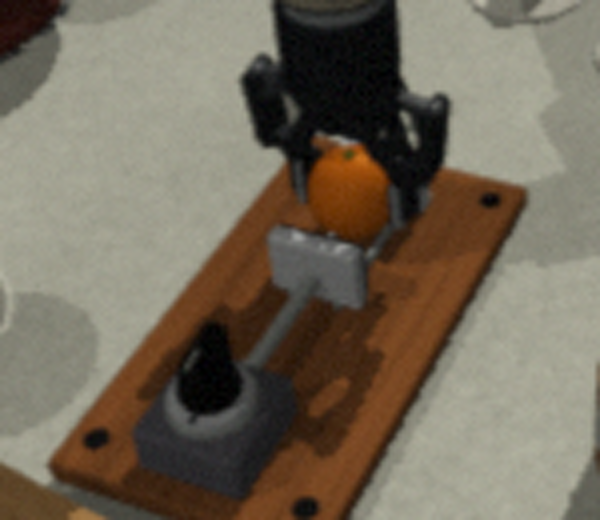

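View pics/w4.png

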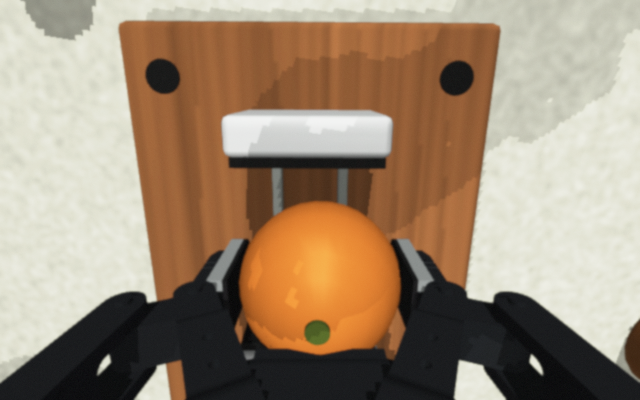

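>>> {"fn": "carry_out", "kwargs": {
  "steps": "0 0 -0.25 0 0 0 -1;0 0 -0.2 0 0 0 -1;0 0.6 0 0 0 0 -1;0 0.6 0 0 0 0 -1;0 0.3 0 0 0 0 -1;0 0.2 0 0 0 0 -1;0 0 0 0 0 0 -1;0 0 0 0 0 0 -1;0 0 0 0 0 0 -1"
}}

```text
time: 8.28
tcp_pos: [505.6, -90.1, 55.3]
ee_rot: [0.537, -0.537, 0.46, -0.46]
contact_force: [0.6, 0.7, -0.9]
finger_gap: 61.0
```

Run:
```python
from h import *
s,M=tool();print(s["time"],s["tcp_pos"].round(1),s["finger_gap"],s["contact_force"].round(1))
plan([507,-90.,55],.154)
c=cam("wrist");save("w5.png",c["frame"])
```

```text
8.2833 [505.6 -90.1  55.3] 60.954688444603704 [ 0.6  0.7 -0.9]
shift cm [0.02 0.03 0.14] norm 0.1 | heading 0.153 turn about tool y deg -0.1 j6 -0.47 gap 61.0
```

View pics/w5.png

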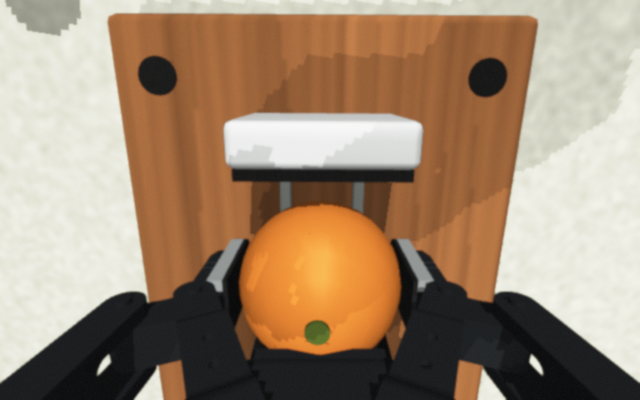

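>>> {"fn": "carry_out", "kwargs": {
  "steps": "0 0.1 0.08 0 0 0 -1;0 0.1 0 0 0 0 -1;0 0 0 0 0 0 -1;0 0 0 0 0 0 -1;0 0 0 0 0 0 -1"
}}

```text
time: 8.75
tcp_pos: [506.3, -90.2, 54.5]
ee_rot: [-0.536, 0.537, -0.46, 0.46]
contact_force: [-3.6, 0.5, 6.8]
finger_gap: 60.1
```

On the rails (6.8 N). Releasing gradually.

>>> {"fn": "carry_out", "kwargs": {
  "steps": "0 0 0 0 0 0 0.5;0 0 0 0 0 0 0.6;0 0 0 0 0 0 0.7;0 0 0 0 0 0 0.85;0 0 0 0 0 0 1;0 0 0 0 0 0 1;0 0 0 0 0 0 1;0 0 0 0 0 0 1;0 -1 0 0 0 0 1;0 -2 0 0 0 0 1;0 -3 0 0 0 0 1;0 -3 0 0 0 0 1;0 -3 0 0 0 0 1;0 -3 0 0 0 0 1;0 -2 0 0 0 0 1;0 0 0 0 0 0 1;0 0 0 0 0 0 1"
}}

```text
time: 10.17
tcp_pos: [507.0, -90.2, 225.5]
ee_rot: [0.537, -0.536, 0.459, -0.462]
contact_force: [-0.8, 0.3, 0.5]
finger_gap: 85.7
```

Run:
```python
from h import *
s,M=tool();print(s["time"],s["tcp_pos"].round(1),s["finger_gap"],s["contact_force"].round(1))
c=cam("wrist");save("w6.png",c["frame"])
c=cam("scene");save("s6.png",c["frame"],(190,180,340,310),4)
c=cam("side");save("d6.png",c["frame"],(280,130,400,230),5)
```

```text
10.1667 [507.  -90.2 225.5] 85.66087354371196 [-0.8  0.3  0.5]
```

View pics/s6.png

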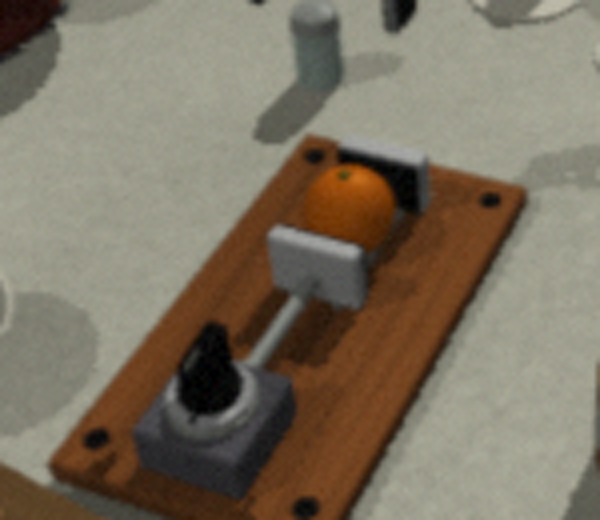

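View pics/w6.png

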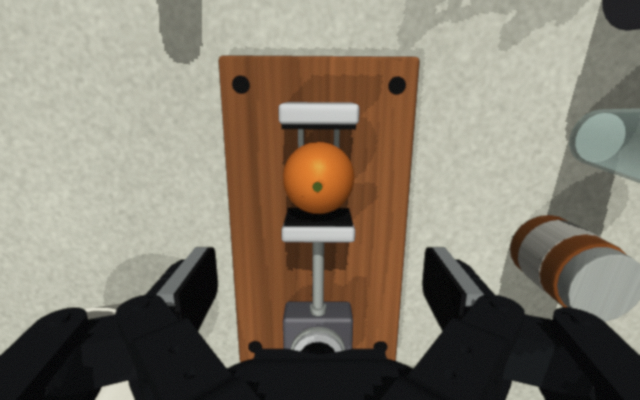

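Both views show the orange standing free on the rails between the jaws (wrist 319,178). Next, over the knob, expected near (536,-267).

>>> {"fn": "carry_out", "kwargs": {
  "steps": "2 -1 0 0 0 0 1;3 -1 0 0 0 0 1;3 -1 0 0 0 0 1;3 -1 0 0 0 0 1;3 0 0 0 0 0 1;2.4 0 0 0 0 0 1;1.5 0 0.1 0 0 0 1;0 0 0 0 0 0 1;0 0 0 0 0 0 1;0 0 0 0 0 0 1"
}}

```text
time: 11.15
tcp_pos: [534.1, -265.6, 262.2]
ee_rot: [0.537, -0.537, 0.461, -0.459]
contact_force: [-0.3, 0.5, 0.0]
finger_gap: 85.5
```

Run:
```python
from h import *
s,M=tool();print(s["time"],s["tcp_pos"].round(1),s["finger_gap"],s["contact_force"].round(1))
c=cam("wrist");save("w7.png",c["frame"])
d=cam("side")
for u in((318,143),(383,149),(318,110),(322,112)):print(onz(d,*u,0).round(0))
```

```text
11.15 [ 534.1 -265.6  262.2] 85.47919533295486 [-0.3  0.5  0. ]
[ 669. -395.   -0.]
[ 422. -430.    0.]
[ 745. -641.    0.]
[ 724. -630.    0.]
```

View pics/w7.png

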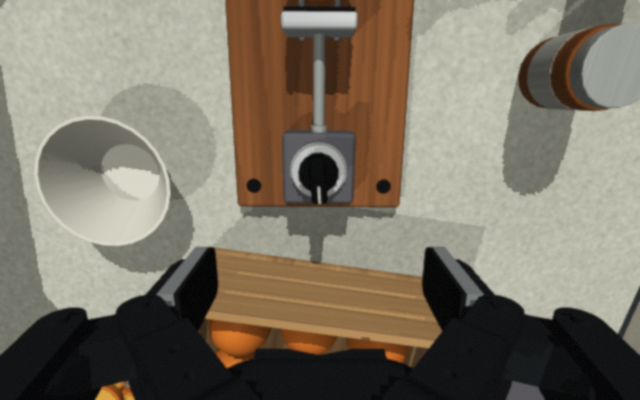

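Run:
```python
from h import *
c=cam("wrist");save("w7c.png",c["frame"],(270,115,370,215),6)
for z,u in((52,(284,132)),(52,(352,131)),(52,(354,203)),(52,(285,204))):print(onz(c,*u,z).round(1))
print("disc",onz(c,319,172,66).round(1))
```

```text
[ 495.5 -236.5   52. ]
[ 558.5 -225.8   52. ]
[ 573.1 -295.3   52. ]
[ 505.4 -306.9   52. ]
disc [ 533.4 -266.4   66. ]
```

View pics/w7c.png

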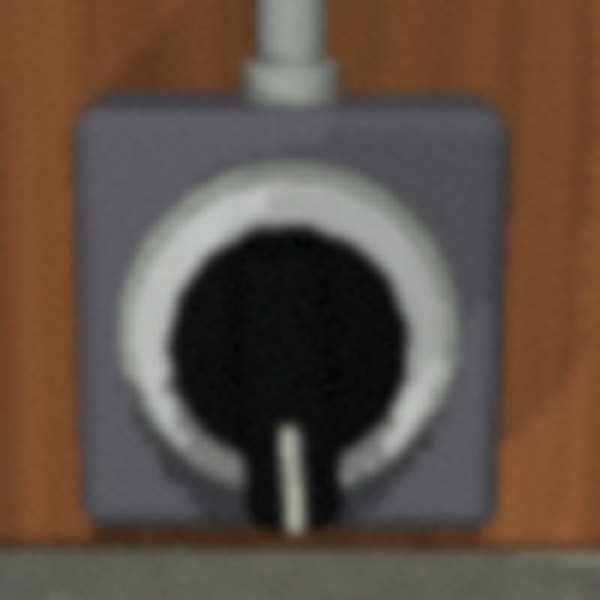

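Run:
```python
from h import *
c=cam("wrist")
a=onz(c,318.2,186,100);b=onz(c,319.3,204,100);print(a,b,"dir",np.arctan2(*(b-a)[1::-1]), np.linalg.norm(b-a))
P=np.array([534.5,-266.5,100]);print(proj(c,P),proj(c,P-[0,0,32]))
```

```text
[ 533.60216157 -271.06450523  100.        ] [ 536.93530059 -286.57124217  100.        ] dir -1.359070059345306 15.860917572154088
[320.09547161 180.9340747 ] [320.04204798 172.53654705]
```

Wrist crop: knob disc at (319,172), white line from (318,186) to (319,204), so the bar points at world yaw ≈ -1.36 (spindle ≈ 1.5) and its axis is ≈ (533,-267). Grip heading is 0.21.

>>> {"fn": "carry_out", "kwargs": {
  "steps": "0 0 0 0 -3.2 0 1;0.15 3 -0.1 0 0 0 1;0 3 0 0 0 0 1;0 3 0 0 0 0 1;0 2.5 0 0 0 0 1;0 2.2 0 0 0 0 1;0 1.4 0 0 0 0 1;0 0 0 0 0 0 1;0 0 0 0 0 0 1"
}}

```text
time: 12.1
tcp_pos: [533.7, -267.9, 112.2]
ee_rot: [-0.549, 0.549, -0.445, 0.445]
contact_force: [-0.1, -0.7, 0.4]
finger_gap: 85.6
```

Run:
```python
from h import *
s,M=tool();print(s["time"],s["tcp_pos"].round(1),s["finger_gap"],s["contact_force"].round(1),s["moment"].round(3))
plan([533,-267,100],.21)
c=cam("wrist");save("w8.png",c["frame"])
```

```text
12.1 [ 533.7 -267.9  112.2] 85.60342600255599 [-0.1 -0.7  0.4] [-0.049 -0.034 -0.049]
shift cm [-0.11  1.22 -0.05] norm 1.2 | heading 0.209 turn about tool y deg -0.0 j6 -0.8 gap 85.6
```

View pics/w8.png

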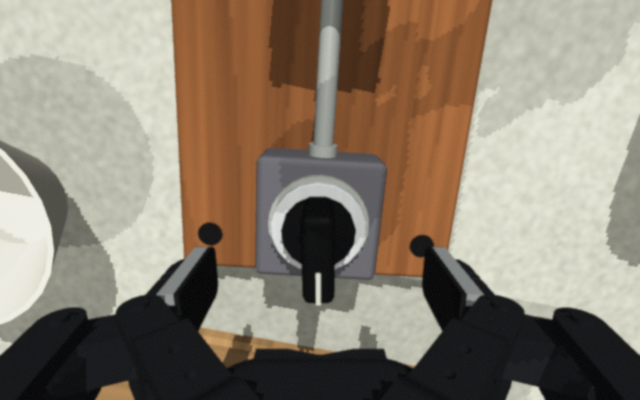

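Wrist view: bar upright in the image at column 318, midway between the pads, parallel to them. Lower and close.

>>> {"fn": "carry_out", "kwargs": {
  "steps": "-0.1 0.6 -0.05 0 0 0 1;0 0.5 0 0 0 0 1;0 0 0 0 0 0 1;0 0 0 0 0 0 0.3;0 0 0 0 0 0 -0.2;0 0 0 0 0 0 -1;0 0 0 0 0 0 -1;0 0 0 0 0 0 -1;0 0 0 0 0 0 -1;0 0 0 0 0 0 -1;0 0 0 0 0 0 -1;0 0 0 0 0 0 -1",
  "newtons": 40
}}

```text
time: 13.15
tcp_pos: [532.8, -267.6, 101.6]
ee_rot: [-0.549, 0.55, -0.445, 0.445]
contact_force: [-3.4, 0.0, 4.0]
finger_gap: 13.3
```

Run:
```python
from h import *
s,M=tool();print(s["time"],s["tcp_pos"].round(1),s["finger_gap"],s["contact_force"].round(1),s["moment"].round(3))
c=cam("wrist");save("w9.png",c["frame"])
```

```text
13.15 [ 532.8 -267.6  101.6] 13.282266081469558 [-3.4  0.   4. ] [ 0.011  0.437 -0.004]
```

View pics/w9.png

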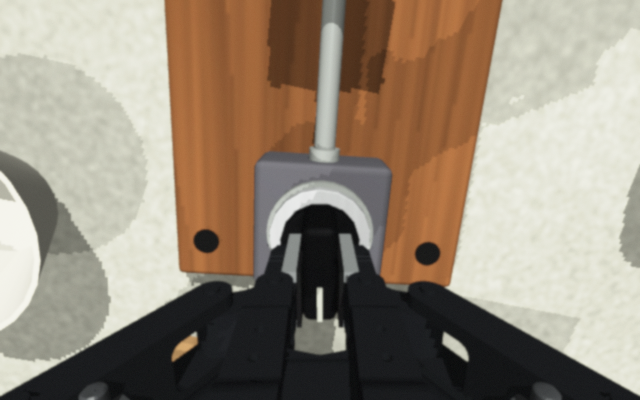

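Bar gripped (gap 13.3 mm). Turning clockwise.

>>> {"fn": "carry_out", "kwargs": {
  "steps": "0 0 0 0 6 0 -1;0 0 0 0 6 0 -1;0 0 0 0 6 0 -1;0 0 0 0 6 0 -1;0 0 0 0 6 0 -1;0 0 0 0 6 0 -1;0 0 0 0 0 0 -1;0 0 0 0 0 0 -1"
}}

```text
time: 13.87
tcp_pos: [532.5, -267.6, 101.6]
ee_rot: [0.385, -0.386, 0.593, -0.592]
contact_force: [-6.0, 0.6, 4.4]
finger_gap: 12.9
```

Run:
```python
from h import *
s,M=tool();print(s["time"],s["tcp_pos"].round(1),s["finger_gap"],s["contact_force"].round(1),s["moment"].round(3))
plan([532.8,-267.6,101.6],0)
c=cam("wrist");save("w10.png",c["frame"])
```

```text
13.8667 [ 532.5 -267.6  101.6] 12.873008355707407 [-6.   0.6  4.4] [ 0.066  0.938 -0.088]
shift cm [-0.01 -0.    0.03] norm 0.0 | heading -0.417 turn about tool y deg -23.9 j6 -0.17 gap 12.9
```

View pics/w10.png

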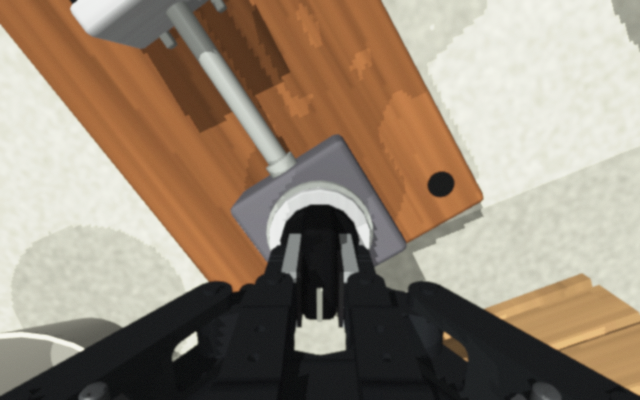

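>>> {"fn": "carry_out", "kwargs": {
  "steps": "0.03 0 -0.06 0 6 0 -1;0 0 0 0 6 0 -1;0 0 0 0 6 0 -1;0 0 0 0 6 0 -1;0 0 0 0 6 0 -1;0 0 0 0 6 0 -1;0 0 0 0 6 0 -1;0 0 0 0 6 0 -1;0 0 0 0 6 0 -1;0 0 0 0 6 0 -1;0 0 0 0 6 0 -1;0 0 0 0 6 0 -1;0 0 0 0 0 0 -1;0 0 0 0 0 0 -1"
}}

```text
time: 15.08
tcp_pos: [532.0, -267.0, 101.6]
ee_rot: [-0.037, 0.036, 0.707, -0.706]
contact_force: [-5.1, 2.6, 5.7]
finger_gap: 13.3
```

Run:
```python
from h import *
s,M=tool();print(s["time"],s["tcp_pos"].round(1),s["finger_gap"],s["contact_force"].round(1),s["moment"].round(3))
plan([532.8,-267.6,101.6],0)
c=cam("wrist");save("w11.png",c["frame"])
c=cam("scene");save("s11.png",c["frame"],(190,180,340,310),4)
c=cam("side");save("d11.png",c["frame"],(280,130,400,230),5)
```

```text
15.0833 [ 532.  -267.   101.6] 13.253920612221844 [-5.1  2.6  5.7] [ 0.321  0.862 -0.052]
shift cm [-0.09 -0.01  0.05] norm 0.1 | heading -1.674 turn about tool y deg 84.1 j6 1.08 gap 13.3
```

View pics/w11.png

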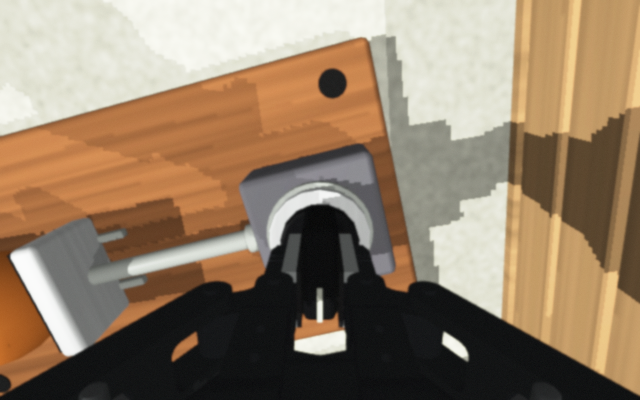

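View pics/d11.png

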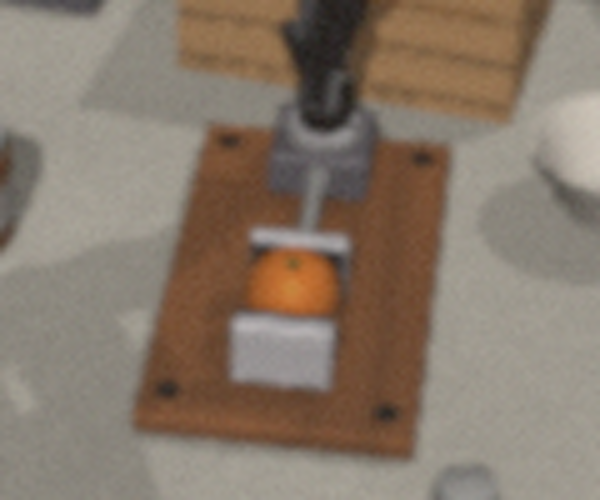

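Jaw is nearly on the orange (side crop). Now in smaller steps, watching the moment.

>>> {"fn": "carry_out", "kwargs": {
  "steps": "0 0 0 0 6 0 -1;0 0 0 0 6 0 -1;0 0 0 0 6 0 -1;0 0 0 0 6 0 -1"
}}

```text
time: 15.57
tcp_pos: [532.0, -266.7, 101.5]
ee_rot: [-0.185, 0.183, 0.683, -0.682]
contact_force: [-4.8, 3.6, 5.3]
finger_gap: 12.9
```

```bash
python3 -c "
from h import *
s=sense();print(s['time'],s['contact_force'].round(1),s['moment'].round(3));plan([532.8,-267.6,101.6],0)"
```

```text
15.5667 [-4.8  3.6  5.3] [0.522 0.784 0.076]
shift cm [-0.11 -0.01  0.04] norm 0.1 | heading -2.097 turn about tool y deg 59.8 j6 1.51 gap 12.9
```

>>> {"fn": "carry_out", "kwargs": {
  "steps": "0 0 0 0 5 0 -1;0 0 0 0 5 0 -1"
}}

```text
time: 15.73
tcp_pos: [532.1, -266.7, 101.5]
ee_rot: [-0.243, 0.242, 0.665, -0.664]
contact_force: [-4.1, 4.0, 5.6]
finger_gap: 13.2
```

```bash
python3 -c "
from h import *
s=sense();print(s['time'],s['contact_force'].round(1),s['moment'].round(3));plan([532.8,-267.6,101.6],0)"
```

```text
15.7333 [-4.1  4.   5.6] [0.539 0.756 0.091]
shift cm [-0.11 -0.01  0.03] norm 0.1 | heading -2.271 turn about tool y deg 49.9 j6 1.68 gap 13.2
```

>>> {"fn": "carry_out", "kwargs": {
  "steps": "0 0 0 0 4 0 -1;0 0 0 0 4 0 -1"
}}

```text
time: 15.9
tcp_pos: [532.2, -266.6, 101.5]
ee_rot: [-0.288, 0.287, 0.646, -0.645]
contact_force: [-3.7, 3.1, 6.3]
finger_gap: 12.9
```

```bash
python3 -c "
from h import *
s=sense();print(s['time'],s['contact_force'].round(1),s['moment'].round(3));plan([532.8,-267.6,101.6],0)
c=cam('wrist');save('w12.png',c['frame'])"
```

```text
15.9 [-3.7  3.1  6.3] [0.587 0.749 0.193]
shift cm [-0.12 -0.01  0.02] norm 0.1 | heading -2.409 turn about tool y deg 42.0 j6 1.82 gap 12.9
```

View pics/w12.png

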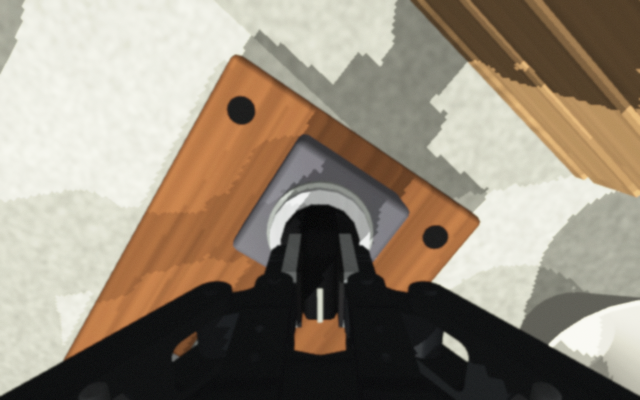

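>>> {"fn": "carry_out", "kwargs": {
  "steps": "0 0 0 0 4 0 -1;0 0 0 0 4 0 -1;0 0 0 0 4 0 -1"
}}

```text
time: 16.2
tcp_pos: [532.3, -266.5, 101.6]
ee_rot: [-0.354, 0.353, 0.613, -0.612]
contact_force: [-3.3, 3.9, 6.5]
finger_gap: 13.1
```

```bash
python3 -c "
from h import *
s=sense();print(s['time'],s['contact_force'].round(1),s['moment'].round(3));plan([532.8,-267.6,101.6],0)"
```

```text
16.2 [-3.3  3.9  6.5] [0.63  0.656 0.125]
shift cm [-0.12 -0.    0.01] norm 0.1 | heading -2.619 turn about tool y deg 30.0 j6 2.03 gap 13.1
```

>>> {"fn": "carry_out", "kwargs": {
  "steps": "0 0 0 0 4 0 -1;0 0 0 0 4 0 -1;0 0 0 0 4 0 -1"
}}

```text
time: 16.45
tcp_pos: [532.4, -266.4, 101.5]
ee_rot: [-0.416, 0.415, 0.572, -0.571]
contact_force: [-3.1, 3.8, 5.7]
finger_gap: 13.4
```

```bash
python3 -c "
from h import *
s=sense();print(s['time'],s['contact_force'].round(1),s['moment'].round(3));plan([532.8,-267.6,101.6],0)
c=cam('wrist');save('w13.png',c['frame'],(220,120,420,360),3)
c=cam('scene');save('s13.png',c['frame'],(190,180,340,310),4)"
```

```text
16.45 [-3.1  3.8  5.7] [0.733 0.592 0.132]
shift cm [-0.12 -0.01 -0.  ] norm 0.1 | heading -2.828 turn about tool y deg 18.0 j6 2.24 gap 13.4
```

View pics/s13.png

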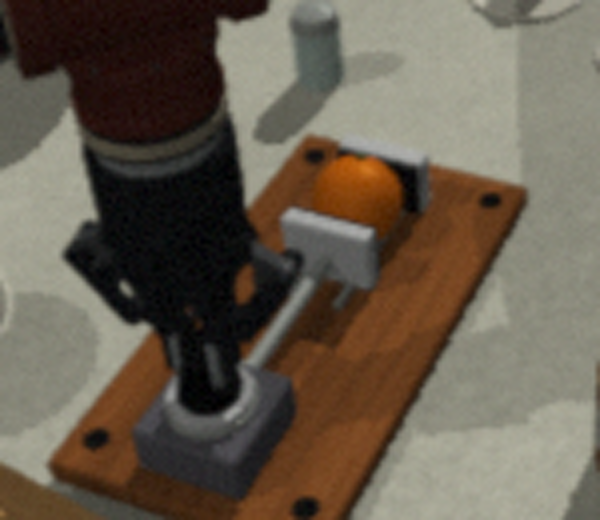

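Moment reached its plateau after total turn ≈ 2.6 rad, and the jaw is against the orange. One more small turn, then let go and check the line against the collar mark.

>>> {"fn": "carry_out", "kwargs": {
  "steps": "0 0 0 0 5 0 -1;0 0 0 0 4 0 -1;0 0 0 0 0 0 -1;0 0 0 0 0 0 0;0 0 0 0 0 0 0.5;0 0 0 0 0 0 1;0 0 0 0 0 0 1;0 0 0 0 0 0 1;0 0 0 0 0 0 1;0 0 0 0 0 0 1;0 -1 0 0 0 0 1;0 -2 0 0 0 0 1;0 -3 0 0 0 0 1;0 -3 0 0 0 0 1;0 -3 0 0 0 0 1;0 -3 0 0 0 0 1;0 0 0 0 0 0 1;0 0 0 0 0 0 1"
}}

```text
time: 18.05
tcp_pos: [533.6, -268.3, 255.3]
ee_rot: [-0.457, 0.462, 0.538, -0.537]
contact_force: [-0.0, -0.2, -0.8]
finger_gap: 85.3
```

```bash
python3 -c "
from h import *
s=sense();print(s['time'],s['tcp_pos'],s['contact_force'].round(1),s['moment'].round(3));plan([532.8,-267.6,101.6],0)
c=cam('wrist');save('w14.png',c['frame']);save('w14c.png',c['frame'],(260,110,380,230),5)
a=cam('scene');save('s14.png',a['frame'],(190,180,340,310),4)
b=cam('side');save('d14.png',b['frame'],(280,130,400,230),5)
for n,c in(('a',a),('b',b)):
  for ce,st in blobs(c['frame'],(3,190,90),(17,255,255))[0]:print(n,ce,st,onz(c,*ce,51.8).round(1))
"
```

```text
18.05 [ 533.58385447 -268.30297295  255.2889276 ] [-0.  -0.2 -0.8] [-0.005 -0.048 -0.011]
shift cm [ 0.15 15.37  0.14] norm 15.4 | heading -2.985 turn about tool y deg 9.0 j6 2.39 gap 85.3
a [308.6 123.5] [296, 119, 23, 9, 84] [232.5 536.5  51.8]
a [353.  132.2] [341, 129, 23, 9, 63] [431.2 550.5  51.8]
a [402.8 146.6] [389, 141, 28, 11, 97] [645.2 529.4  51.8]
a [320.8 168.3] [316, 164, 11, 10, 85] [451.6 250.3  51.8]
a [278.2 226.8] [267, 219, 23, 17, 291] [497.2 -69.9  51.8]
a [159.2 327.3] [147, 311, 26, 34, 634] [ 461.9 -447.3   51.8]
a [187.6 348.2] [174, 333, 27, 31, 644] [ 547.7 -452.2   51.8]
a [131.3 360.1] [115, 343, 39, 38, 901] [ 472.2 -522.5   51.8]
a [ 68.3 348.4] [60, 344, 13, 11, 37] [ 343.3 -567.4   51.8]
a [215.  361.6] [202, 345, 31, 36, 703] [ 613.4 -446.6   51.8]
a [ 30.  374.7] [2, 353, 54, 41, 340] [ 332.4 -633.4   51.8]
a [172.1 367.4] [158, 357, 22, 26, 193] [ 551.2 -494.5   51.8]
a [153.2 380.2] [139, 362, 30, 37, 782] [ 539.8 -528.3   51.8]
a [ 94.4 387.4] [72, 374, 45, 26, 842] [ 458.1 -589.    51.8]
a [190.2 392.8] [173, 381, 36, 19, 370] [ 615.  -511.4   51.8]
b [377.  117.7] [373, 113, 11, 10, 35] [ 477.3 -563.8   51.8]
```

View pics/w14c.png

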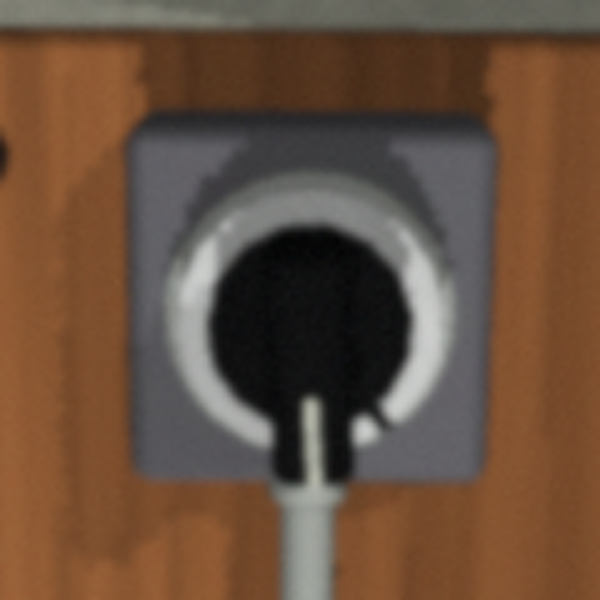

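View pics/s14.png

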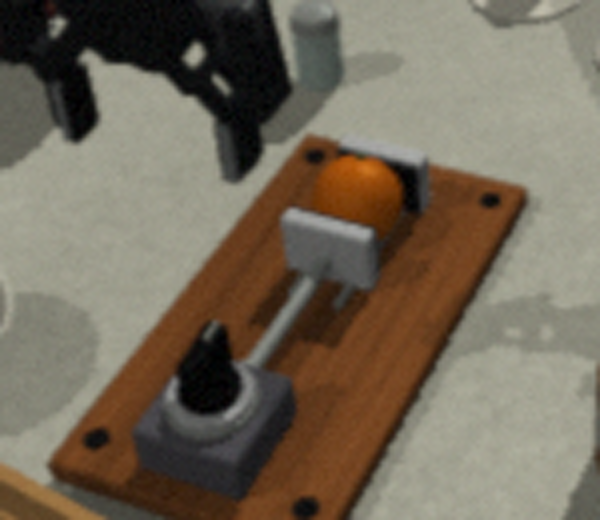

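View pics/d14.png

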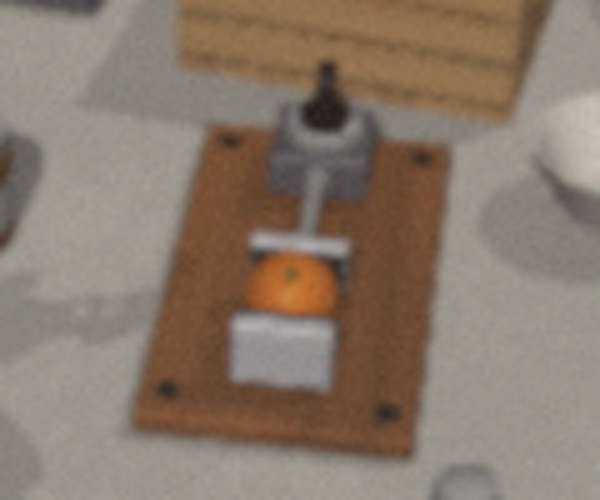

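The white line (crop 315,485) stands about 0.63 rad clockwise ahead of the collar's mark (382,415). That is roughly 1.8 clicks of slip. The orange is held between both jaws, the gripper is open and about 155 mm above the knob, and the bystanders in view look unmoved. Handing in.

```bash
python3 -c "
from cell import *
print(job_done(),sense()['time'])"
```

```text
the job is handed in; nothing more can be done
the job is handed in; nothing more can be done
```

I lifted the larger orange off its saucer, set it on the rails between the jaws and let go. I then turned the knob clockwise in one grasp, about 3.2 rad, until the jaws gripped and the knob slipped. I let go, backed off upwards and handed in at about 18 s.

**Last checks**
- **Clutch:** the white line stands about 0.63 rad ahead of the collar mark, roughly 1.8 clicks. That is over the one needed and under four.
- **Orange:** it looks held against the fixed jaw in both the scene and side views.
- **Gripper:** it was open, about 155 mm above the knob, and reading no contact force.

**What disagreed or stayed unclear**
- **Board position:** the scene and side cameras differed by about 9 mm at first. I settled it with the wrist camera.
- **Start angle of the spindle:** the jaw gap suggested 1.2 rad and the knob line 1.5 rad. I used the knob line, and the jaws gripped about where that predicted.
- **Knob torque:** the moment reading was too noisy to show the slip clearly, so the click count rests on the picture of the mark.
- **Bystanders:** I compared the small orange with its start position, and it was within about a pixel. The others I judged only by eye in the pictures I viewed. I took no final full-table picture.

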